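# Dress the stepped counter display with boxed accessories

### The job

Dress the stepped counter display from the goods tray: lay the blue gift box on the low front shelf straight behind the blue price ticket, its long side running along the shelf, and set the red tin on that shelf straight behind the red ticket, each midway between its ticket and the step. Stand the tall card tube upright in the middle of the upper step, between and behind those two, and set the black case flat on the centre of the blue gift box, square with it. Leave the green tin and the white case where they stand in the tray.

Things in the scene. Friction and masses are not known exactly. Their poses are not given: they have to be found in the camera images.
- display: Fixed white two-step display, 220 mm deep (x), 280 wide (y), left or right on the counter. Origin: centre of its underside; x points to its front (customers' side, away from the robot), z up. Low front shelf: x = -30 to +110 mm, top 15 mm up. Upper step at the back (towards the robot): x = -110 to -30 mm, top 50 mm up; its middle is at x = -70 mm, y = 0.
- ticket_blue: Fixed price-ticket holder with a blue card at the low shelf's front edge, 85 mm left or right of its middle. Foot 16 mm deep (x), 56 wide (y); slanted card, 33 mm high in all. Origin: centre of its underside, on the low shelf; axes as the display's: straight behind is -x. 121 mm lie clear between foot and step; midway is 69 mm behind the origin.
- ticket_red: The same holder with a red card, on the other side of the low shelf; same size, origin and axes. Midway between its foot and the step is 69 mm behind its origin.
- tray: Fixed grey goods tray, 244 (x) by 338 mm (y), floor 3 mm up, lips 8 mm high, on the other half of the counter. Origin: centre of its underside. The six goods stand in it in any order, two rows (115 mm apart along x) of three (105 mm apart along y), turned up to 0.3 rad from the tray. Finger room is widest along its y.
- gift_box_center (a point): Blue flat rigid gift box with a silver stripe across it near one end, 90 mm (its x, long) by 60 mm (its y) by 32 mm high, about 0.18 kg; in the tray its long side lies along the tray's x. Point: its centre, 16 mm above its underside.
- red_tin_center (a point): Red round lidded tin, 61 mm across, 40 mm high, about 0.15 kg. Point: its centre, 20 mm above its underside.
- card_tube_center (a point): Upright brown card tube with metal ends and a purple band, the tallest of the goods: 56 mm across, 80 mm high, about 0.12 kg. Point: its centre, 40 mm above its underside.
- black_case_center (a point): Small black cufflink case with a brass seam and clasp, 50 by 50 mm, 32 mm high, about 0.09 kg. Point: its centre, 16 mm above its underside.
- green_tin_center (a point): Green round lidded tin of the same size as the red one, not wanted: stays in the tray. Point: its centre.
- white_case_center (a point): Small white case of the same size as the black one, not wanted: stays in the tray. Point: its centre.
Things that resemble listed ones, but are neither listed nor needed, are in the scene too. What is shaped like the part that bears gift_box_center but brown or yellow is not meant.

How it is judged:
At the end, for the whole second after the job is handed in: Box and tin on the low shelf and tube on the upper step, each within 13 mm sideways and in depth, box along the shelf to 0.17 rad; black case on the box within 12 mm, square to 0.2 rad; tilts under 0.1 rad, all released and at rest; green tin and white case moved under 20 mm (x of gift_box_center in the frame of ticket_blue between -0.082 and -0.056 m and y of gift_box_center in the frame of ticket_blue between -0.013 and 0.013 m and z of gift_box_center in the frame of ticket_blue between 0.01 and 0.022 m and x of red_tin_center in the frame of ticket_red between -0.082 and -0.056 m and y of red_tin_center in the frame of ticket_red between -0.013 and 0.013 m and z of red_tin_center in the frame of ticket_red between 0.014 and 0.026 m and x of card_tube_center in the frame of display between -0.083 and -0.057 m and y of card_tube_center in the frame of display between -0.013 and 0.013 m and z of card_tube_center in the frame of display between 0.084 and 0.096 m and horizontal distance between black_case_center and gift_box_center below 0.012 m and z of black_case_center in the frame of gift_box_center between 0.027 and 0.037 m and angle between the x axis of gift_box_center and the y axis of display, either way round below 0.17 rad and (angle between the x axis of black_case_center and the x axis of gift_box_center, either way round below 0.2 rad or angle between the x axis of black_case_center and the y axis of gift_box_center, either way round below 0.2 rad) and angle between each of gift_box_center, red_tin_center, card_tube_center, black_case_center's own z axis and vertical below 0.1 rad and linear speed of each of gift_box, red_tin, card_tube, black_case below 0.02 m/s and distance of each of green_tin_center, white_case_center from where it was at the start of the episode below 0.02 m); the robot touches nothing.
It fails at once if the green tin is shifted by more than 20 mm (distance of green_tin_center from where it was at the start of the episode above 0.02 m).
It fails at once if the white case is shifted by more than 20 mm (distance of white_case_center from where it was at the start of the episode above 0.02 m).
It also fails if it takes over 115 s, if anything falls off the work surface, if the arm or the gripper's body presses on something with over 40 N, if the wrist force passes 120 N, or if a joint passes its speed limit or range.

### The arm

A 6-joint arm with a two-finger parallel gripper is mounted at the origin on the work surface. World frame = base frame: x ahead of the robot, y to its left, z up, the work surface at z = 0. Lengths are in m, angles in rad, forces in N, time in s.
With the tool pointing down it reaches from about 0.275 to 0.725 m from the base axis. Payload 15.9 kg.
Tool frame: the origin (TCP) lies at the centre of the arm's flange, where the gripper is bolted on; the fingertips stand 173 mm ahead of it and the grasp point (between the pads) lies 155 mm ahead of it; x points along the fingers, z is the direction in which the jaws open and shut, and the axes are right-handed (so a half turn about x gives the same grasp; the last joint's range is limited). The gripper opens to 85 mm and grips with 20 to 120 N. Pads are 22 mm wide; open, the fingers measure 114 mm over their backs; the gripper's body (76 mm by 85 mm) begins 54 mm behind the grasp point. The pads swing forward as they close: fully open they stand 13 mm farther back than shut.
Start: joints at [1.306, 0.213, -0.034, 1.323, 0, 1.571], TCP at [0.131, 0.483, 0.405] pointing down, gripper open.
Joint ranges: [-2.98, 2.98], [-0.74, 1.72], [-1.14, 1.35], [-2.1, 2.04], [-1.57, 1.44], [-3.14, 3.14]. Speed limits (rad/s): [1.89, 1.89, 2.39, 2.57, 3.14, 3.14].

### API

Orientations are given as [roll, pitch, yaw] about the fixed x, y, z axes, in that order (R = Rz(yaw) Ry(pitch) Rx(roll)).
In Python, from rig import observe, cams, env, spot_in, outline_of, mark_of gives the robot as it stands. The module is installed in compiled form; this text tells all that it offers.
- The arm moves only by the shell command python3 -m inch 'ROWS' [FORCE]. ROWS is text: rows parted by semicolons, each of 7 numbers parted by spaces: the closure, from -1 (fully open) to 1 (shut), then the shift along the tool's x, y, z in units of 0.15 m (1.0 is 0.15 m), then the turn, a rotation vector about the tool's x, y, z in units of pi/4 rad (1.0 is pi/4 rad). A call has exactly 10 rows; each row is the pose to reach, as a shift and turn from the pose measured when the call began, along the tool's axes at that moment; what a row does not reach only later rows make up. A row lasts 1/10 s, in which the tool goes at most 50 mm and 8.59 degrees, less where a joint would pass 70% of its speed; a pose out of reach is approached as far as the arm can. A call with a number of a shift or a turn outside -1 to 1 is refused whole. A call with a gripper value outside its range is refused whole. The fingers move at their own pace and stop on an object; FORCE is the grip in N (left out, the last holds). Time passes only in rows, so rows that repeat a pose let the fingers close, or fill a call up. It gives the time, the measured TCP pose, the force and the opening at its end, in the units of the state.
- observe(): the state, without advancing time (a new reading comes with each control period).
- cams.get_image(name): name is "scene" or "top" or "wrist"; returns the picture (384x512x3 uint8, red, green, blue); there is no depth.
- cams.camera_model(name): a dict with "fx", "fy", "cx", "cy" (pixels), "cam_to_world" (4x4, takes a point from camera to world coordinates). Camera axes: x right, y down, z forward; pixel columns grow to the right and rows downward; lengths in m; the calibration is good to about 2 mm. A picture is of the moment at which its call begins: read the wrist's pose just before it. camera_model takes no time and is no camera call; for the wrist camera it gives the pose at the moment of the call.
- env.close_job(): hands the job in, once; it reports no verdict.
Trained networks look in the newest picture that a camera, given by its name, has taken for a name from the list of things; names that differ only in an ending like _2 or _b are one class to them, and where a whole thing is asked for, a point or a joint stands for the part that bears it (a point fixed in the world has none). Each returns a list of dicts, best first, with "conf" (0 to 1); they miss things now and then, are a little off and sometimes report something else, mostly with a low value. They report only what shows in the picture. A call takes as long as a camera call. They do not tell look-alikes from the thing itself.
- spot_in(camera, query): "xy" ([column, row] as shares, 0 to 1, of the picture: columns of its width, rows of its height, amid what is visible of it).
- outline_of(camera, query): "mask" (384x512 bool, what is visible of it) and "xy" ([column, row] as shares, 0 to 1, of the picture: columns of its width, rows of its height, amid what is visible of it).
- mark_of(camera, query): "xy" ([column, row] as shares, 0 to 1, of the picture: columns of its width, rows of its height: a listed point, or the origin of a listed thing).
The state is a dict: "clock": time; "joints": joint angles; "qvel": joint speeds; "effort": joint torques, N m; "tcp_pos": TCP position; "tcp_rot": TCP orientation; "wrist_force": force on the tool from outside, world axes, zero at the start; "torque": the same for the moment, N m; "grip_width": finger opening in m.
Only numpy, scipy, OpenCV 4.12 (cv2) and the standard library are available. Lean on these libraries where they do the work, as an engineer would, in place of code of your own. Each camera call takes 0.05 s, during which the arm holds its last target.

## Working session

There is one attempt and no reset: what is moved stays moved. The work goes in short steps, Python scripts to look and compute and a shell command to move; the robot and the scene stay as the last step left them, time stands still between calls to the robot, and variables do not carry over. Pictures are saved under pics/ and viewed, and the job is handed in when it is done.

```bash
ls; mkdir -p pics
python3 - <<'E'
from rig import observe,cams
import cv2
s=observe();print({k:s[k] for k in ('clock','tcp_pos','tcp_rot','grip_width','joints')})
for n in('top','scene'):
    im=cams.get_image(n);cv2.imwrite(f'pics/{n}0.png',im[:,:,::-1])
    m=cams.camera_model(n);print(n,m)
E
```

```text
pics
{'clock': 0.0, 'tcp_pos': array([0.13081238, 0.48243436, 0.40418153]), 'tcp_rot': array([ 3.13131387,  1.56962315, -1.84584738]), 'grip_width': 0.08531665577443627, 'joints': array([ 1.30600894e+00,  2.13398288e-01, -3.50929902e-02,  1.32347816e+00,
        1.20408407e-05,  1.57078120e+00])}
top {'fx': 353.26813132375565, 'fy': 353.26813132375565, 'cx': 256.91929975673895, 'cy': 193.38983098208547, 'cam_to_world': array([[ 0.02451419, -0.99082131,  0.13293679,  0.37800723],
       [-0.9994698 , -0.02714125, -0.01798549,  0.09553035],
       [ 0.02142848, -0.13242541, -0.99096132,  0.98349265],
       [ 0.        ,  0.        ,  0.        ,  1.        ]])}
scene {'fx': 352.83580815312996, 'fy': 352.83580815312996, 'cx': 254.97267265243474, 'cy': 193.79135261563522, 'cam_to_world': array([[ 0.66967029,  0.61525151, -0.41594144,  0.89072907],
       [ 0.74247975, -0.54236275,  0.39314942, -0.31435446],
       [ 0.01629463, -0.57210859, -0.82001601,  0.89300306],
       [ 0.        ,  0.        ,  0.        ,  1.        ]])}
```

View pics/top0.png

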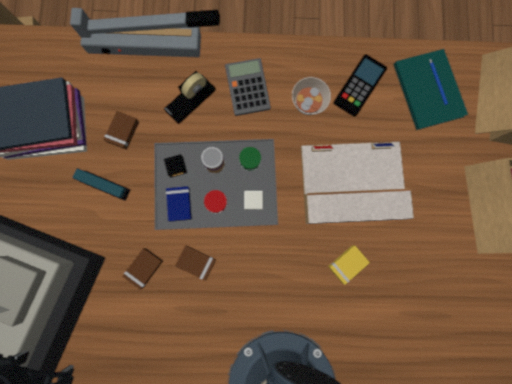

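View pics/scene0.png

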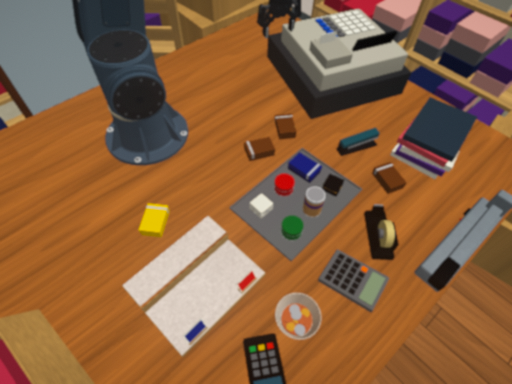

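```bash
cat > h.py <<'E'
from rig import observe,cams,spot_in,outline_of,mark_of
import numpy as np,cv2
def ray(n,u,v,m=None):
    m=m or cams.camera_model(n);T=m['cam_to_world']
    d=T[:3,:3]@np.array([(u-m['cx'])/m['fx'],(v-m['cy'])/m['fy'],1]);return T[:3,3],d
def at(n,u,v,z,m=None):
    o,d=ray(n,u,v,m);return o+d*(z-o[2])/d[2]
def tri(a,b):
    A=[];B=[]
    for o,d in(a,b):
        d=d/np.linalg.norm(d);P=np.eye(3)-np.outer(d,d);A.append(P);B.append(P@o)
    return np.linalg.lstsq(np.vstack(A),np.hstack(B),rcond=None)[0]
E
python3 - <<'E'
from h import *
Z=dict(display=0,ticket_blue=.015,ticket_red=.015,tray=0,gift_box_center=.019,red_tin_center=.023,card_tube_center=.043,black_case_center=.019,green_tin_center=.023,white_case_center=.019)
for n in('top','scene'): cams.get_image(n)
for q,z in Z.items():
    r={}
    for n in('top','scene'):
        L=mark_of(n,q)
        for e in L[:3]:
            u,v=e['xy'][0]*512,e['xy'][1]*384
            print(q,n,round(e['conf'],2),(round(u),round(v)),at(n,u,v,z).round(4))
        L=outline_of(n,q)
        for e in L[:2]:
            m=e['mask'].astype(np.uint8);c=cv2.findNonZero(m)
            (cu,cv_),wh,a=cv2.minAreaRect(c);print('   out',round(e['conf'],2),(round(cu),round(cv_)),np.round(wh),round(a),)
E
```

```text
display top 0.79 (352, 183) [ 0.5482 -0.1919  0.    ]
   out 0.7 (250, 158) [23. 21.] 90
   out 0.51 (215, 202) [23. 22.] 90
display scene 0.56 (197, 285) [ 0.5523 -0.1932  0.    ]
   out 0.77 (193, 282) [ 94. 117.] 47
   out 0.68 (313, 201) [20. 32.] 14
ticket_blue top 0.41 (381, 145) [ 0.6573 -0.2705  0.015 ]
ticket_blue scene 0.5 (200, 336) [ 0.663  -0.2657  0.015 ]
   out 0.85 (194, 331) [12. 27.] 48
ticket_red top 0.58 (323, 147) [ 0.6448 -0.106   0.015 ]
ticket_red top 0.37 (251, 162) [0.5949 0.0977 0.015 ]
ticket_red top 0.15 (250, 200) [0.4893 0.0957 0.015 ]
   out 0.41 (322, 148) [ 6. 20.] 85
ticket_red scene 0.77 (251, 286) [ 0.6517 -0.0944  0.015 ]
ticket_red scene 0.54 (312, 202) [0.5816 0.2136 0.015 ]
   out 0.74 (245, 281) [12. 25.] 48
tray top 0.68 (215, 182) [0.5382 0.1964 0.    ]
   out 0.64 (214, 184) [ 87. 123.] 88
tray scene 0.77 (297, 196) [0.5309 0.2058 0.    ]
   out 0.7 (295, 198) [ 84. 105.] 44
   out 0.65 (192, 282) [ 93. 117.] 46
gift_box_center top 0.98 (198, 262) [0.3176 0.2311 0.019 ]
gift_box_center top 0.9 (178, 202) [0.4766 0.293  0.019 ]
gift_box_cen
[... 972 characters left out ...]
0.3099 0.019 ]
   out 0.72 (175, 166) [20. 20.] 76
black_case_center scene 0.76 (331, 187) [0.5841 0.2965 0.019 ]
   out 0.53 (332, 184) [18. 19.] 27
green_tin_center top 0.65 (248, 161) [0.5971 0.1062 0.023 ]
   out 0.76 (250, 158) [23. 19.] 90
   out 0.4 (215, 201) [22. 22.] 90
green_tin_center scene 0.89 (289, 228) [0.6002 0.0968 0.023 ]
green_tin_center scene 0.39 (333, 186) [0.5859 0.3022 0.023 ]
green_tin_center scene 0.19 (247, 286) [ 0.649  -0.1039  0.023 ]
   out 0.59 (292, 227) [22. 26.] 7
white_case_center top 0.71 (253, 201) [0.4858 0.0878 0.019 ]
   out 0.83 (252, 200) [19. 17.] 90
white_case_center scene 0.89 (261, 204) [0.4861 0.0923 0.019 ]
   out 0.73 (260, 205) [19. 18.] 45
```

Run:
```python
from h import *
im=cams.get_image('wrist');cv2.imwrite('pics/w0.png',im[:,:,::-1])
m=cams.camera_model('wrist');print(m)
t=cams.get_image('top')[130:235,145:425,::-1];cv2.imwrite('pics/topc.png',cv2.resize(t,None,fx=2.85,fy=2.85,interpolation=cv2.INTER_CUBIC))
```

```text
{'fx': 296.525342974708, 'fy': 296.525342974708, 'cx': 255.24789540795115, 'cy': 195.25526991096098, 'cam_to_world': array([[ 2.61838519e-01,  9.14493868e-01,  3.08450249e-01,
         5.19595780e-02],
       [ 9.65111475e-01, -2.48323076e-01, -8.30390917e-02,
         5.02440871e-01],
       [ 6.56574578e-04,  3.19431708e-01, -9.47609072e-01,
         3.74411929e-01],
       [ 0.00000000e+00,  0.00000000e+00,  0.00000000e+00,
         1.00000000e+00]])}
```

View pics/w0.png

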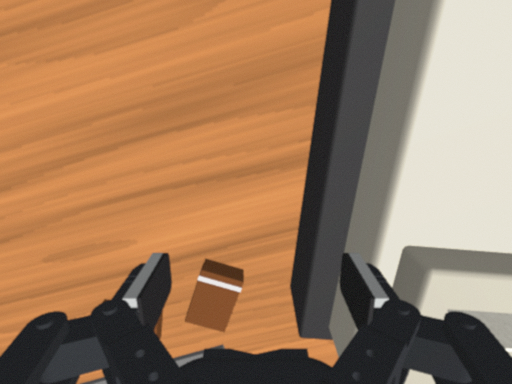

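View pics/topc.png

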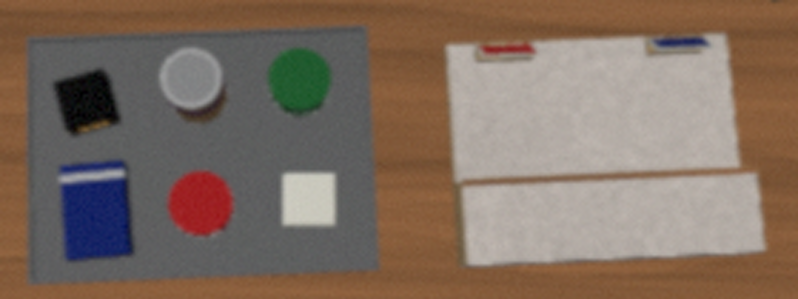

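```bash
cat >> h.py <<'E'
from scipy.spatial.transform import Rotation as Rn
def Rdown(a): # jaw dir angle a
    z=np.array([np.cos(a),np.sin(a),0]);x=np.array([0,0,-1.]);return np.c_[x,np.cross(z,x),z]
def state():
    s=observe();return s,Rn.from_euler('xyz',s['tcp_rot']).as_matrix()
def plan(x,y,z,a):
    """row to reach TCP xyz, jaw angle a (mod pi nearest)"""
    s,R=state();b=None
    zc=R[:,2];ac=np.arctan2(zc[1],zc[0])
    while a-ac>np.pi/2:a-=np.pi
    while a-ac<-np.pi/2:a+=np.pi
    sh=R.T@(np.array([x,y,z])-s['tcp_pos'])/.15
    tu=Rn.from_matrix(R.T@Rdown(a)).as_rotvec()/(np.pi/4)
    print('clock',round(s['clock'],2),'tcp',s['tcp_pos'].round(4),'jaw',round(ac,3),'w',round(s['grip_width'],4),'shift',sh.round(3),'turn',tu.round(3))
E
python3 - <<'E'
from h import *
f=lambda p,z:at('top',145+p[0]/2.85,130+p[1]/2.85,z)[:2]
U=np.array([f(p,.05) for p in((462,183),(757,172),(766,250),(467,265))]);L=np.array([f(p,.015) for p in((446,44),(726,34))])
print('upper',U.round(4).tolist(),'low front',L.round(4).tolist())
loc=np.array([(-.03,.14),(-.03,-.14),(-.11,-.14),(-.11,.14),(.11,.14),(.11,-.14)]);W=np.vstack([U,L])
lc=loc-loc.mean(0);wc=W-W.mean(0)
a=np.arctan2((lc[:,0]*wc[:,1]-lc[:,1]*wc[:,0]).sum(),(lc*wc).sum());R=np.array([[np.cos(a),-np.sin(a)],[np.sin(a),np.cos(a)]])
t=W.mean(0)-R@loc.mean(0);print('display',t.round(4),a.round(4),'res',(W-(loc@R.T+t)).round(4).tolist())
for n,p in dict(red=(.031,.085),blue=(.031,-.085),tube=(-.07,0)).items(): print(n,(R@p+t).round(4))
T=np.array([f(p,.008) for p in((28,38),(366,28),(379,268),(28,283))]);print('tray',T.round(4).tolist(),T.mean(0))
im=cams.get_image('top').astype(int);r,g,b=im[...,0],im[...,1],im[...,2]
sub=np.zeros(r.shape,bool);sub[135:235,150:283]=1
def show(n,m,z):
    m=(m&sub).astype(np.uint8);k,l,st,c=cv2.connectedComponentsWithStats(m);i=1+st[1:,4].argmax()
    pts=cv2.findNonZero((l==i).astype(np.uint8))[:,0]
    w=np.array([at('top',u,v,z)[:2] for u,v in pts])
    rc=cv2.minAreaRect((w*1000).astype(np.float32));print(n,st[i,4],c[i].round(1),'mean',w.mean(0).round(4),'rect',np.round(rc[0],1),np.round(rc[1],1),round(rc[2],1))
show('box',(b>r+50)&(b>g+40)|(np.hypot(*(np.indices(r.shape)-np.array([191,178])[:,None,None]))<14)&(b>150),.035)
show('red',(r>g+80)&(r>b+80),.043);show('green',(g>r+30)&(g>b+20),.043)
show('white',(r>180)&(np.arange(512)[None]>235),.035);show('black',(r+g+b<110),.035)
show('tube',(r>130)&(g>130)&(np.arange(512)[None]>195)&(np.arange(512)[None]<235)&(np.arange(384)[:,None]<172),.083)
E
```

```text
upper [[0.5047, -0.0556], [0.5228, -0.3354], [0.4492, -0.3414], [0.428, -0.0607]] low front [[0.648, -0.0446], [0.6668, -0.3249]]
display [ 0.5466 -0.1931] 0.0706 res [[-0.0021, -0.0001], [-0.0037, -0.0005], [0.0025, -0.0009], [0.0011, 0.0005], [0.0016, 0.001], [0.0006, 0.0]]
red [ 0.5715 -0.1061]
blue [ 0.5835 -0.2757]
tube [ 0.4768 -0.198 ]
tray [[0.6435, 0.3694], [0.664, 0.0346], [0.4252, 0.0176], [0.4023, 0.3543]] [0.53372997 0.19400302]
box 572 [178.2 206.5] mean [0.464  0.2888] rect [464.2 288.6] [70.2 58.6] 6.8
red 373 [214.9 200.9] mean [0.481  0.1902] rect [482.  191.3] [56.5 56. ] 1.6
green 370 [249.7 157.3] mean [0.6026 0.1006] rect [602.3 101. ] [58.5 57.2] 1.7
white 287 [253.  199.1] mean [0.4895 0.0885] rect [489.7  88.5] [43.6 43.4] 1.5
black 313 [174.9 165. ] mean [0.5772 0.3037] rect [576.4 303.4] [51.4 48.8] 18.0
tube 244 [211.  156.7] mean [0.5918 0.2009] rect [591.9 199.9] [52.7 54.1] 66.5
```

Run:
```python
from h import *
plan(.468,.29,.33,np.pi/2+.1)
```

```text
clock 2.35 tcp [0.1308 0.4826 0.4047] jaw 1.306 w 0.0854 shift [ 0.498 -2.505 -0.651] turn [-0.465  0.    -0.   ]
```

```bash
python3 -m inch '-1 0 -.1 -.026 -.05 0 0;-1 0 -.2 -.05 -.1 0 0;-1 0 -.35 -.09 -.15 0 0;-1 .05 -.5 -.13 -.2 0 0;-1 .1 -.65 -.17 -.25 0 0;-1 .1 -.8 -.2 -.3 0 0;-1 .15 -.9 -.24 -.35 0 0;-1 .17 -1 -.26 -.4 0 0;-1 .17 -1 -.26 -.465 0 0;-1 .17 -1 -.26 -.465 0 0'
python3 - <<'E'
from h import *
plan(.468,.29,.33,np.pi/2+.1)
E
```

```text
clock: 3.35
tcp_pos: [0.2657, 0.4055, 0.3791]
tcp_rot: [2.152, 1.571, -2.46]
wrist_force: [-0.0, -0.3, 0.0]
grip_width: 0.0853
clock 3.35 tcp [0.2657 0.4055 0.3791] jaw 1.671 w 0.0853 shift [ 0.327 -1.265 -0.901] turn [ 0.001 -0.    -0.   ]
```

```bash
python3 -m inch '-1 .05 -.2 -.1 0 0 0;-1 .1 -.4 -.2 0 0 0;-1 .15 -.6 -.35 0 0 0;-1 .2 -.7 -.5 0 0 0;-1 .25 -.8 -.65 0 0 0;-1 .3 -.9 -.75 0 0 0;-1 .33 -1 -.85 0 0 0;-1 .33 -1 -.9 0 0 0;-1 .33 -1 -.9 0 0 0;-1 .33 -1 -.9 0 0 0'
python3 - <<'E'
from h import *
plan(.468,.29,.33,np.pi/2+.1)
im=cams.get_image('wrist');cv2.imwrite('pics/w1.png',im[:,:,::-1]);np.save('w1m.npy',cams.camera_model('wrist'))
E
```

```text
clock: 4.35
tcp_pos: [0.428, 0.2866, 0.33]
tcp_rot: [-0.413, 1.57, 1.258]
wrist_force: [-0.2, 0.5, 0.1]
grip_width: 0.0854
clock 4.35 tcp [0.428  0.2866 0.33  ] jaw 1.671 w 0.0854 shift [-0.    -0.268 -0.004] turn [0. 0. 0.]
```

View pics/w1.png

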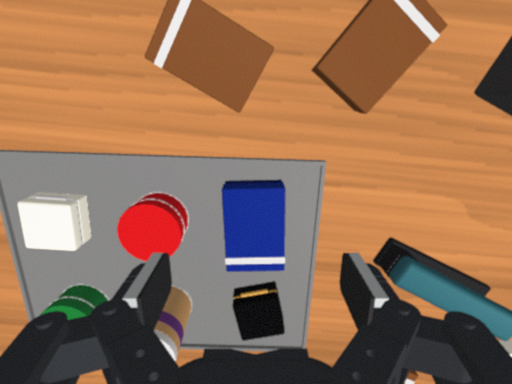

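Run:
```python
import cv2
im=cv2.imread('pics/w1.png')[150:345,0:330];cv2.imwrite('pics/w1c.png',cv2.resize(im,None,fx=2.4,fy=2.4,interpolation=cv2.INTER_CUBIC))
```

```text
(no output)
```

View pics/w1c.png

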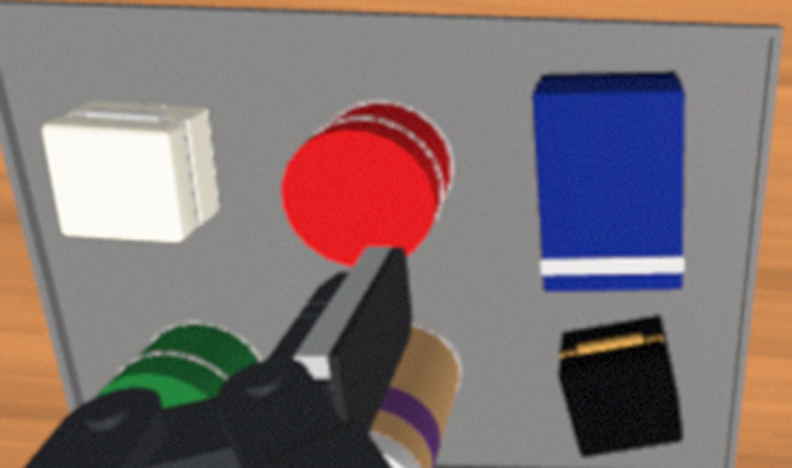

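Run:
```python
from h import *
m=np.load('w1m.npy',allow_pickle=True).item()
f=lambda p,z:at('wrist',p[0]/2.4,150+p[1]/2.4,z,m)[:2]
B=np.array([f(p,.035) for p in((534,95),(684,92),(682,288),(543,291))])
K=np.array([f(p,.035) for p in((560,375),(664,350),(681,438),(584,455))])
for n,C in(('box',B),('black',K)):
    e=[C[i]-C[i-1] for i in range(4)]
    print(n,C.round(4).tolist(),C.mean(0).round(4),[np.linalg.norm(d).round(4) for d in e],[np.degrees(np.arctan2(d[1],d[0])).round(1) for d in e])
print('red',f((361,195),.043),f((282,195),.043),f((440,195),.043))
plan(*B.mean(0),.33,0)
```

```text
box [[0.433, 0.2551], [0.4259, 0.3131], [0.5134, 0.3239], [0.5208, 0.2647]] [0.4733 0.2892] [np.float64(0.0883), np.float64(0.0585), np.float64(0.0881), np.float64(0.0597)] [np.float64(-173.7), np.float64(97.0), np.float64(7.1), np.float64(-82.8)]
black [[0.5636, 0.2753], [0.5456, 0.3201], [0.5933, 0.334], [0.6077, 0.29]] [0.5775 0.3049] [np.float64(0.0465), np.float64(0.0483), np.float64(0.0496), np.float64(0.0463)] [np.float64(-161.6), np.float64(111.8), np.float64(16.3), np.float64(-71.8)]
red [0.4788348  0.19013547] [0.4819744  0.15895547] [0.4756946 0.2213215]
clock 4.4 tcp [0.4279 0.2868 0.33  ] jaw 1.672 w 0.086 shift [ 0.    -0.302 -0.014] turn [-1.872  0.     0.   ]
```

```bash
python3 -m inch '-1 0 -.15 -.007 -.03 0 0;-1 .1 -.302 -.014 -.03 0 0;-1 .25 -.302 -.014 -.03 0 0;-1 .4 -.302 -.014 -.03 0 0;-1 .55 -.302 -.014 -.03 0 0;-1 .7 -.302 -.014 -.03 0 0;-1 .85 -.302 -.014 -.03 0 0;-1 .95 -.302 -.014 -.03 0 0;-1 1 -.302 -.014 -.03 0 0;-1 1 -.302 -.014 -.03 0 0'
python3 - <<'E'
from h import *
plan(.4733,.2892,.18,1.693)
im=cams.get_image('wrist');cv2.imwrite('pics/w2.png',im[:,:,::-1])
E
```

```text
clock: 5.4
tcp_pos: [0.4727, 0.2897, 0.1795]
tcp_rot: [1.721, 1.57, -2.866]
wrist_force: [-0.3, -0.1, 0.6]
grip_width: 0.0851
clock 5.4 tcp [0.4727 0.2897 0.1795] jaw 1.696 w 0.0851 shift [-0.003 -0.004 -0.004] turn [ 0.004 -0.    -0.001]
```

View pics/w2.png

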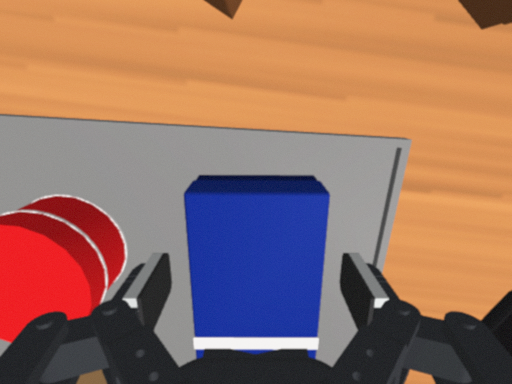

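```bash
python3 -m inch '1 0 0 0 0 0 0;1 0 0 0 0 0 0;1 0 0 0 0 0 0;1 0 0 0 0 0 0;1 0 0 0 0 0 0;1 0 0 0 0 0 0;1 -.1 0 0 0 0 0;1 -.25 0 0 0 0 0;1 -.45 0 0 0 0 0;1 -.65 0 0 0 0 0' 50
python3 - <<'E'
from h import *
plan(.5835,-.2757,.32,.07)
im=cams.get_image('wrist');cv2.imwrite('pics/w3.png',im[:,:,::-1])
E
```

```text
clock: 6.45
tcp_pos: [0.4729, 0.2896, 0.2792]
tcp_rot: [-0.379, 1.57, 1.317]
wrist_force: [0.7, -0.3, -2.7]
grip_width: 0.0592
clock 6.45 tcp [0.4729 0.2896 0.2792] jaw 1.696 w 0.0592 shift [-0.273 -0.263 -3.831] turn [-1.93  0.    0.  ]
```

View pics/w3.png

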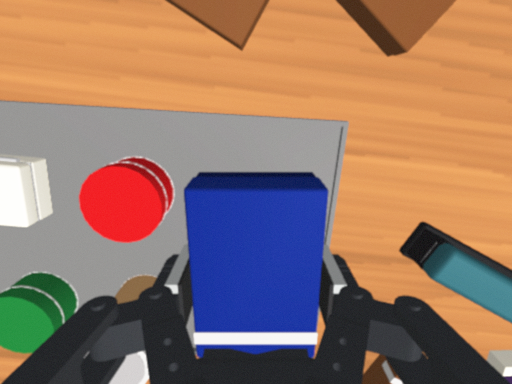

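```bash
python3 -m inch '1 -.05 0 -.1 .05 0 0;1 -.15 0 -.2 .1 0 0;1 -.25 0 -.35 .2 0 0;1 -.27 0 -.5 .3 0 0;1 -.27 0 -.65 .4 0 0;1 -.27 0 -.8 .5 0 0;1 -.27 0 -.9 .6 0 0;1 -.27 0 -1 .7 0 0;1 -.27 0 -1 .8 0 0;1 -.27 0 -1 .8 0 0'
python3 - <<'E'
from h import *
print(observe()['joints'].round(2))
plan(.5835,-.2757,.32,.07)
E
```

```text
clock: 7.5
tcp_pos: [0.4923, 0.1403, 0.3244]
tcp_rot: [-0.484, 1.565, 0.58]
wrist_force: [-0.2, 1.4, -1.5]
grip_width: 0.0592
[ 0.28  0.26 -0.18  1.13  0.    0.78]
clock 7.5 tcp [0.4923 0.1403 0.3244] jaw 1.064 w 0.0592 shift [ 0.023 -1.878 -2.129] turn [ 1.265  0.008 -0.   ]
```

```bash
python3 -m inch '1 .02 -.1 -.1 .1 0 0;1 .02 -.2 -.2 .2 0 0;1 .02 -.35 -.35 .3 0 0;1 .02 -.5 -.5 .4 0 0;1 .02 -.65 -.65 .5 0 0;1 .02 -.8 -.8 .6 0 0;1 .02 -.9 -.9 .7 0 0;1 .02 -1 -1 .8 0 0;1 .02 -1 -1 .9 0 0;1 .02 -1 -1 1 0 0'
python3 - <<'E'
from h import *
plan(.5835,-.2757,.32,.07)
E
```

```text
clock: 8.5
tcp_pos: [0.5505, -0.0644, 0.3208]
tcp_rot: [0.345, 1.565, 0.621]
wrist_force: [0.4, 0.7, -2.3]
grip_width: 0.0591
clock 8.5 tcp [ 0.5505 -0.0644  0.3208] jaw 0.276 w 0.0591 shift [ 1.000e-03 -1.415e+00 -1.720e-01] turn [ 0.263  0.007 -0.003]
```

```bash
python3 -m inch '1 0 -.1 -.02 .1 0 0;1 0 -.2 -.04 .2 0 0;1 0 -.35 -.06 .25 0 0;1 0 -.5 -.08 .26 0 0;1 0 -.6 -.1 .26 0 0;1 0 -.6 -.1 .26 0 0;1 0 -.6 -.1 .26 0 0;1 0 -.6 -.1 .26 0 0;1 0 -.6 -.1 .26 0 0;1 0 -.6 -.1 .26 0 0'
python3 - <<'E'
from h import *
plan(.5835,-.2757,.32,.07)
im=cams.get_image('wrist');cv2.imwrite('pics/w4.png',im[:,:,::-1]);np.save('w4m.npy',cams.camera_model('wrist'))
E
```

```text
clock: 9.5
tcp_pos: [0.5606, -0.1545, 0.3206]
tcp_rot: [0.548, 1.565, 0.62]
wrist_force: [-0.4, 0.2, -2.8]
grip_width: 0.0591
clock 9.5 tcp [ 0.5606 -0.1545  0.3206] jaw 0.073 w 0.0591 shift [ 0.002 -0.817  0.093] turn [ 0.004  0.007 -0.004]
```

View pics/w4.png

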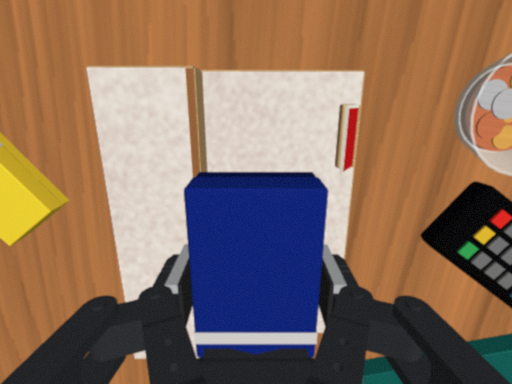

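Run:
```python
import cv2
im=cv2.imread('pics/w4.png')[50:310,70:390];cv2.imwrite('pics/w4c.png',cv2.resize(im,None,fx=2.3,fy=2.3,interpolation=cv2.INTER_CUBIC))
```

```text
(no output)
```

View pics/w4c.png

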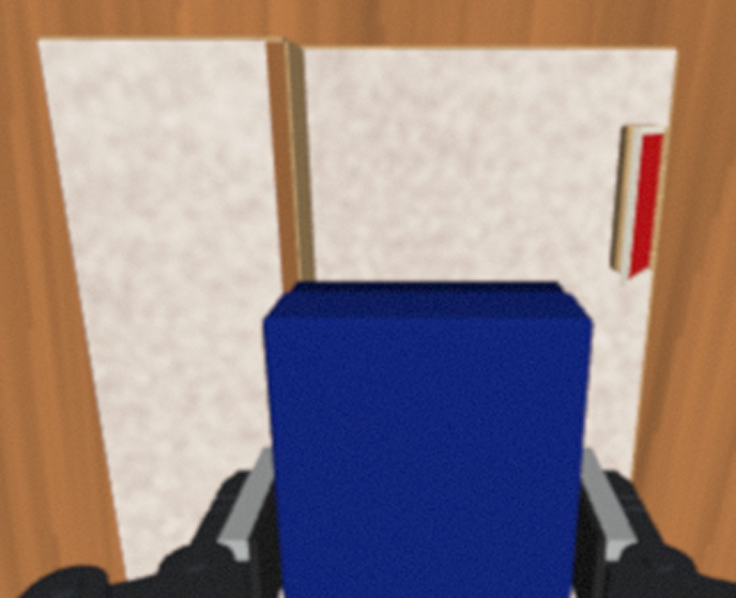

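Run:
```python
from h import *
from scipy.optimize import least_squares
m=np.load('w4m.npy',allow_pickle=True).item()
f=lambda p,z:at('wrist',70+p[0]/2.3,50+p[1]/2.3,z,m)[:2]
obs=[((40,40),.05,-.11,.14),((127,580),.05,-.11,None),((288,40),.05,-.03,.14),((297,280),.05,-.03,None),((303,48),.015,-.03,.14),((315,280),.015,-.03,None),((676,50),.015,.11,.14),((633,478),.015,.11,None)]
P=[f(o[0],o[1]) for o in obs]
def loc(q,p):
    c,s=np.cos(q[2]),np.sin(q[2]);d=p-q[:2];return np.array([c*d[0]+s*d[1],-s*d[0]+c*d[1]])
def r(q):
    o=[]
    for p,(_,_,x,y) in zip(P,obs):
        l=loc(q,p)
        o.append(l[0]-x)
        if y is not None:o.append(l[1]-y)
    return o
s=least_squares(r,[.5466,-.193,.07],x_scale=[.01,.01,.1]);q=s.x;print(q.round(4),np.round(s.fun*1000,1))
c,sn=np.cos(q[2]),np.sin(q[2])
for n,p in dict(red=(.031,.085),blue=(.031,-.085),tube=(-.07,0)).items(): print(n,(q[:2]+np.array([c*p[0]-sn*p[1],sn*p[0]+c*p[1]])).round(4))
for p in((624,125),(612,268)): print('foot',loc(q,f(p,.015)).round(4))
```

```text
[ 0.5495 -0.1943  0.0718] [ 0.5 -0.1 -0.2  0.8  0.  -1.  -0.2  0.3 -0.2 -0.6 -0.2  0.9]
red [ 0.5743 -0.1073]
blue [ 0.5865 -0.2769]
tube [ 0.4797 -0.1993]
foot [0.0924 0.1129]
foot [0.0927 0.0564]
```

```bash
python3 -m inch '1 0 -.1 .02 0 .007 0;1 0 -.2 .04 0 .007 0;1 0 -.35 .06 0 .007 0;1 0 -.5 .08 0 .007 0;1 0 -.65 .1 0 .007 0;1 0 -.75 .11 0 .007 0;1 0 -.82 .11 0 .007 0;1 0 -.82 .11 0 .007 0;1 0 -.82 .11 0 .007 0;1 0 -.82 .11 0 .007 0'
python3 - <<'E'
from h import *
plan(.5865,-.2769,.192,.0718)
E
```

```text
clock: 10.55
tcp_pos: [0.586, -0.2754, 0.3204]
tcp_rot: [1.684, 1.568, 1.757]
wrist_force: [1.1, 0.2, -2.4]
grip_width: 0.0587
clock 10.55 tcp [ 0.586  -0.2754  0.3204] jaw 0.073 w 0.0587 shift [ 0.856 -0.013  0.003] turn [ 0.002 -0.    -0.004]
```

```bash
python3 -m inch '1 .1 -.013 .003 0 0 0;1 .25 -.013 .003 0 0 0;1 .4 -.013 .003 0 0 0;1 .55 -.013 .003 0 0 0;1 .65 -.013 .003 0 0 0;1 .75 -.013 .003 0 0 0;1 .8 -.013 .003 0 0 0;1 .83 -.013 .003 0 0 0;1 .85 -.013 .003 0 0 0;1 .85 -.013 .003 0 0 0'
python3 - <<'E'
from h import *
plan(.5865,-.2769,.192,.0718)
E
```

```text
clock: 11.55
tcp_pos: [0.5867, -0.2768, 0.1938]
tcp_rot: [1.367, 1.568, 1.44]
wrist_force: [-0.4, 1.1, -2.9]
grip_width: 0.0592
clock 11.55 tcp [ 0.5867 -0.2768  0.1938] jaw 0.074 w 0.0592 shift [ 0.012 -0.001 -0.002] turn [ 0.002  0.001 -0.004]
```

```bash
python3 -m inch '1 .008 0 0 0 0 0;1 .018 0 0 0 0 0;1 .018 0 0 0 0 0;-.6 .018 0 0 0 0 0;-.6 .018 0 0 0 0 0;-.6 .018 0 0 0 0 0;-.6 .018 0 0 0 0 0;-.6 -.1 0 0 0 0 0;-.6 -.3 0 0 0 0 0;-.6 -.6 0 0 0 0 0'
python3 - <<'E'
from h import *
plan(.48,.19,.33,1.65)
im=cams.get_image('wrist');cv2.imwrite('pics/w5.png',im[:,:,::-1]);np.save('w5m.npy',cams.camera_model('wrist'))
E
```

```text
clock: 12.55
tcp_pos: [0.586, -0.2767, 0.2827]
tcp_rot: [2.14, 1.565, 2.214]
wrist_force: [0.3, -0.7, 0.2]
grip_width: 0.0684
clock 12.55 tcp [ 0.586  -0.2767  0.2827] jaw 0.074 w 0.0684 shift [-0.299  3.156 -0.477] turn [ 1.993 -0.008 -0.002]
```

View pics/w5.png

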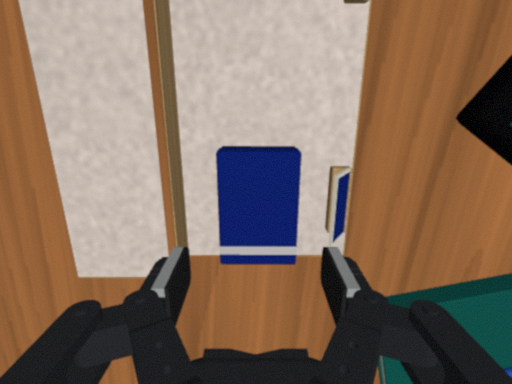

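```bash
cat >> h.py <<'E'
Q=np.array([.5495,-.1943,.0718])
def loc(p,q=Q):
    c,s=np.cos(q[2]),np.sin(q[2]);d=np.asarray(p)[:2]-q[:2];return np.array([c*d[0]+s*d[1],-s*d[0]+c*d[1]])
def wld(p,q=Q):
    c,s=np.cos(q[2]),np.sin(q[2]);return q[:2]+np.array([c*p[0]-s*p[1],s*p[0]+c*p[1]])
E
python3 - <<'E'
from h import *
m=np.load('w5m.npy',allow_pickle=True).item()
C=np.array([loc(at('wrist',*p,.047,m)) for p in((217,152),(301,152),(296.5,263.5),(221.5,264))]);print(C.round(4).tolist(),C.mean(0).round(4))
for p in((328,167,.015),(327,237,.015),(345,254,.015),(187,255,.015),(79,277,.05)):print(p,loc(at('wrist',*p,m)).round(4))
E
```

```text
[[0.006, -0.0442], [0.0672, -0.0442], [0.0682, -0.1372], [0.006, -0.1375]] [ 0.0368 -0.0908]
(328, 167, 0.015) [ 0.0961 -0.0629]
(327, 237, 0.015) [ 0.1004 -0.1289]
(345, 254, 0.015) [ 0.1188 -0.1467]
(187, 255, 0.015) [-0.03   -0.1475]
(79, 277, 0.05) [-0.1117 -0.1476]
```

```bash
sed -i 's/^    while.*$//' h.py; python3 -m inch '-1 -.1 0 0 0 0 0;-1 -.3 .1 -.02 -.1 0 0;-1 -.3 .2 -.04 -.2 0 0;-1 -.3 .35 -.06 -.3 0 0;-1 -.3 .5 -.08 -.4 0 0;-1 -.3 .65 -.1 -.5 0 0;-1 -.3 .8 -.12 -.6 0 0;-1 -.3 .9 -.14 -.7 0 0;-1 -.3 1 -.15 -.8 0 0;-1 -.3 1 -.15 -.9 0 0'
python3 - <<'E'
from h import *
plan(.48,.19,.33,1.643)
E
```

```text
clock: 13.6
tcp_pos: [0.5536, -0.128, 0.3369]
tcp_rot: [-0.746, 1.564, 0.039]
wrist_force: [0.3, -0.3, -0.6]
grip_width: 0.0859
clock 13.6 tcp [ 0.5536 -0.128   0.3369] jaw 0.785 w 0.0859 shift [0.043 1.846 1.152] turn [-1.092  0.003  0.008]
```

```bash
python3 -m inch '-1 0 .1 .06 -.1 0 0;-1 0 .2 .12 -.2 0 0;-1 .02 .35 .2 -.3 0 0;-1 .04 .5 .3 -.4 0 0;-1 .04 .65 .4 -.5 0 0;-1 .04 .8 .5 -.6 0 0;-1 .04 .9 .56 -.7 0 0;-1 .04 1 .62 -.8 0 0;-1 .04 1 .62 -.9 0 0;-1 .04 1 .62 -1 0 0'
python3 - <<'E'
from h import *
plan(.48,.19,.33,1.643)
E
```

```text
clock: 14.6
tcp_pos: [0.5133, 0.0444, 0.3307]
tcp_rot: [-1.534, 1.564, 0.041]
wrist_force: [0.3, -0.6, 0.2]
grip_width: 0.0852
clock 14.6 tcp [0.5133 0.0444 0.3307] jaw 1.575 w 0.0852 shift [0.003 0.218 0.971] turn [-0.087  0.     0.009]
```

```bash
python3 -m inch '-1 0 .05 .1 -.04 0 .009;-1 0 .1 .25 -.08 0 .009;-1 0 .15 .4 -.087 0 .009;-1 0 .2 .55 -.087 0 .009;-1 0 .218 .7 -.087 0 .009;-1 0 .218 .85 -.087 0 .009;-1 0 .218 .97 -.087 0 .009;-1 0 .218 .97 -.087 0 .009;-1 0 .218 .97 -.087 0 .009;-1 0 .218 .97 -.087 0 .009'
python3 - <<'E'
from h import *
plan(.48,.19,.33,1.643)
m=cams.camera_model('wrist');im=cams.get_image('wrist');cv2.imwrite('pics/w6.png',im[:,:,::-1]);np.save('w6m.npy',m)
h=im.astype(int);k=((h[...,0]>190)&(h[...,1]<70)).astype(np.uint8);n,l,st,c=cv2.connectedComponentsWithStats(k);i=1+st[1:,4].argmax();print(st[i],c[i])
p=cv2.findNonZero((l==i).astype(np.uint8));e=cv2.fitEllipse(cv2.convexHull(p));print(e,at('wrist',*e[0],.043,m))
E
```

```text
clock: 15.6
tcp_pos: [0.48, 0.1892, 0.3304]
tcp_rot: [2.175, 1.571, -2.465]
wrist_force: [0.1, -1.1, 0.7]
grip_width: 0.0858
clock 15.6 tcp [0.48   0.1892 0.3304] jaw 1.643 w 0.0858 shift [ 0.003 -0.     0.005] turn [-0. -0. -0.]
[ 224  160   65   62 3171] [255.84988962 190.40145065]
((255.83065795898438, 190.40203857421875), (61.92672348022461, 64.97422790527344), 88.65005493164062) [0.48021813 0.1881708  0.043     ]
```

View pics/w6.png

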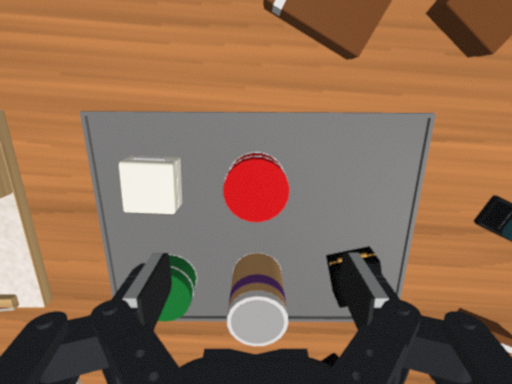

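```bash
python3 -m inch '-1 .1 0 0 0 0 0;-1 .25 0 0 0 0 0;-1 .4 0 0 0 0 0;-1 .55 0 0 0 0 0;-1 .7 0 0 0 0 0;-1 .8 0 0 0 0 0;-1 .9 0 0 0 0 0;-1 .96 0 0 0 0 0;-1 .96 0 0 0 0 0;-1 .96 0 0 0 0 0' && python3 -m inch '1 0 0 0 0 0 0;1 0 0 0 0 0 0;1 0 0 0 0 0 0;1 0 0 0 0 0 0;1 0 0 0 0 0 0;1 0 0 0 0 0 0;1 -.1 0 0 0 0 0;1 -.3 0 0 0 0 0;1 -.6 0 0 0 0 0;1 -.9 0 0 0 0 0' 50
python3 - <<'E'
from h import *
print(wld((.031,.085)));plan(*wld((.031,.085)),.33,1.643)
im=cams.get_image('wrist');cv2.imwrite('pics/w7.png',im[:,:,::-1])
E
```

```text
clock: 16.65
tcp_pos: [0.4802, 0.1889, 0.187]
tcp_rot: [-1.431, 1.571, 0.211]
wrist_force: [0.7, -0.1, -0.2]
grip_width: 0.0855
clock: 17.65
tcp_pos: [0.4797, 0.1887, 0.3236]
tcp_rot: [2.007, 1.57, -2.634]
wrist_force: [1.3, 0.8, -2.2]
grip_width: 0.0594
[ 0.57432237 -0.10729512]
clock 17.65 tcp [0.4797 0.1887 0.3236] jaw 1.642 w 0.0594 shift [-0.042 -0.488 -2.013] turn [-0.001 -0.    -0.001]
```

View pics/w7.png

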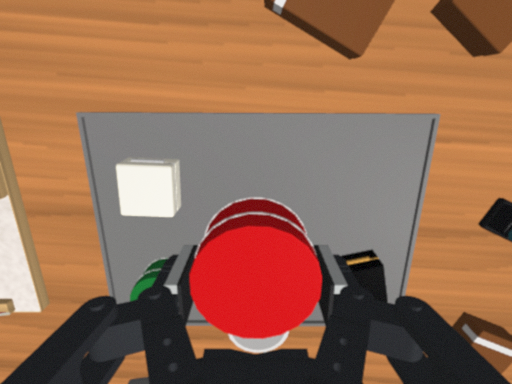

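```bash
python3 -m inch '1 0 -.03 -.1 0 0 0;1 0 -.06 -.25 0 0 0;1 0 -.09 -.4 0 0 0;1 0 -.12 -.55 0 0 0;1 0 -.15 -.7 0 0 0;1 0 -.18 -.85 0 0 0;1 0 -.2 -1 0 0 0;1 0 -.22 -1 0 0 0;1 0 -.25 -1 0 0 0;1 0 -.25 -1 0 0 0' && python3 -m inch '1 0 -.03 -.1 0 0 0;1 0 -.06 -.25 0 0 0;1 0 -.09 -.4 0 0 0;1 0 -.12 -.55 0 0 0;1 0 -.15 -.7 0 0 0;1 0 -.18 -.85 0 0 0;1 0 -.2 -1 0 0 0;1 0 -.24 -1 0 0 0;1 0 -.24 -1 0 0 0;1 0 -.24 -1 0 0 0'
python3 - <<'E'
from h import *
plan(*wld((.031,.085)),.199,1.643)
m=cams.camera_model('wrist');im=cams.get_image('wrist');cv2.imwrite('pics/w8.png',im[:,:,::-1]);np.save('w8m.npy',m)
E
```

```text
clock: 18.7
tcp_pos: [0.5296, 0.043, 0.3309]
tcp_rot: [-1.263, 1.562, 0.38]
wrist_force: [0.6, -0.4, -2.1]
grip_width: 0.0596
clock: 19.7
tcp_pos: [0.5763, -0.1036, 0.3307]
tcp_rot: [-1.232, 1.562, 0.411]
wrist_force: [0.2, 0.8, -2.1]
grip_width: 0.0595
clock 19.7 tcp [ 0.5763 -0.1036  0.3307] jaw 1.643 w 0.0595 shift [ 0.878  0.022 -0.026] turn [0.    0.004 0.01 ]
```

View pics/w8.png

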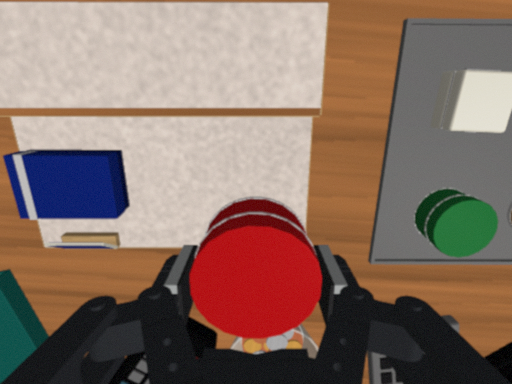

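```bash
python3 -m inch '1 .1 .022 -.026 0 .004 .01;1 .25 .022 -.026 0 .004 .01;1 .4 .022 -.026 0 .004 .01;1 .55 .022 -.026 0 .004 .01;1 .68 .022 -.026 0 .004 .01;1 .76 .022 -.026 0 .004 .01;1 .82 .022 -.026 0 .004 .01;1 .86 .022 -.026 0 .004 .01;1 .878 .022 -.026 0 .004 .01;1 .878 .022 -.026 0 .004 .01'
python3 - <<'E'
from h import *
plan(*wld((.031,.085)),.199,1.643);print(observe()['wrist_force'])
E
```

```text
clock: 20.75
tcp_pos: [0.574, -0.1071, 0.2001]
tcp_rot: [-2.014, 1.57, -0.371]
wrist_force: [-9.0, 2.3, 12.7]
grip_width: 0.0597
clock 20.75 tcp [ 0.574  -0.1071  0.2001] jaw 1.644 w 0.0597 shift [ 0.008 -0.002 -0.002] turn [ 0.001 -0.     0.001]
[-8.98517614  2.26074272 12.6826016 ]
```

```bash
python3 -m inch '-.7 0 0 0 0 0 0;-.7 0 0 0 0 0 0;-.7 0 0 0 0 0 0;-.7 0 0 0 0 0 0;-.7 -.1 0 0 0 0 0;-.7 -.25 0 0 0 0 0;-.7 -.45 0 0 0 0 0;-1 -.65 0 0 0 0 0;-1 -.85 0 0 0 0 0;-1 -.9 0 0 0 0 0'
python3 - <<'E'
from h import *
plan(.5775,.3045,.33,np.pi/2+.305)
m=cams.camera_model('wrist');im=cams.get_image('wrist');cv2.imwrite('pics/w9.png',im[:,:,::-1]);np.save('w9m.npy',m)
h=im.astype(int);k=((h[...,0]>190)&(h[...,1]<70)).astype(np.uint8);n,l,st,c=cv2.connectedComponentsWithStats(k);i=1+st[1:,4].argmax()
p=cv2.findNonZero((l==i).astype(np.uint8));e=cv2.fitEllipse(cv2.convexHull(p));print(e,loc(at('wrist',*e[0],.055,m)))
E
```

```text
clock: 21.75
tcp_pos: [0.5746, -0.1071, 0.3385]
tcp_rot: [-1.861, 1.565, -0.217]
wrist_force: [0.1, -0.3, 0.2]
grip_width: 0.0855
clock 21.75 tcp [ 0.5746 -0.1071  0.3385] jaw 1.644 w 0.0855 shift [ 0.053 -0.219  2.736] turn [-0.296 -0.003  0.006]
((194.6414337158203, 355.7862854003906), (5.585400581359863, 10.407166481018066), 93.34156036376953) [0.22420615 0.0162813 ]
```

View pics/w9.png

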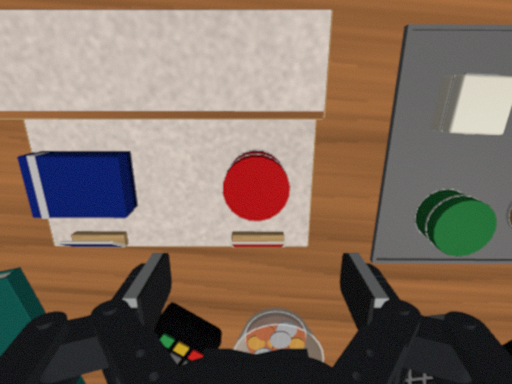

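Run:
```python
from h import *
m=np.load('w9m.npy',allow_pickle=True).item()
print('tin',loc(at('wrist',256.5,187,.055,m)),'edges',loc(at('wrist',316,120,.015,m)),loc(at('wrist',308,246,.015,m)))
cv2.imwrite('pics/w9c.png',cv2.resize(cv2.imread('pics/w9.png')[130:260,0:160],None,fx=4,fy=4,interpolation=cv2.INTER_CUBIC))
```

```text
tin [0.02846307 0.08429995] edges [-0.02647492  0.14140664] [0.10937135 0.14169824]
```

View pics/w9c.png

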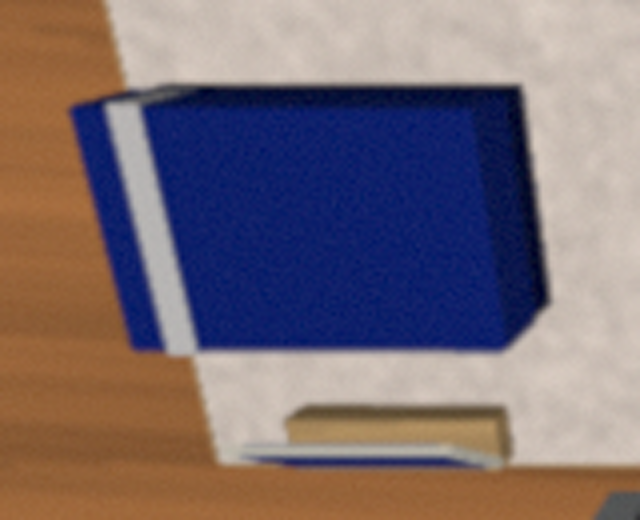

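Run:
```python
from h import *
m=np.load('w9m.npy',allow_pickle=True).item()
C=np.array([loc(at('wrist',u/4,130+v/4,.047,m)) for u,v in((72,108),(475,108),(505,350),(134,350))]);print(C.round(4).tolist(),C.mean(0).round(4))
print(loc(at('wrist',218/4,130+465/4,.015,m)))
```

```text
[[0.0032, -0.1282], [0.0031, -0.0384], [0.0616, -0.0399], [0.0617, -0.1286]] [ 0.0324 -0.0838]
[ 0.11011501 -0.1396262 ]
```

```bash
python3 -m inch '-1 0 0 .1 0 0 0;-1 0 -.02 .25 0 0 0;-1 0 -.04 .4 -.05 0 0;-1 0 -.06 .55 -.1 0 0;-1 0 -.1 .7 -.15 0 0;-1 0 -.1 .85 -.2 0 0;-1 0 -.1 1 -.25 0 0;-1 0 -.1 1 -.296 0 0;-1 0 -.1 1 -.296 0 0;-1 0 -.1 1 -.296 0 0'
python3 - <<'E'
from h import *
plan(.5775,.3045,.33,np.pi/2+.305)
E
```

```text
clock: 22.8
tcp_pos: [0.5783, 0.0439, 0.337]
tcp_rot: [-2.2, 1.567, -0.324]
wrist_force: [-0.8, 0.8, 1.0]
grip_width: 0.0855
clock 22.8 tcp [0.5783 0.0439 0.337 ] jaw 1.875 w 0.0855 shift [ 0.044 -0.516  1.659] turn [-0.001 -0.003  0.004]
```

```bash
python3 -m inch '-.55 0 -.03 .1 0 0 0;-.55 0 -.06 .25 0 0 0;-.55 0 -.12 .4 0 0 0;-.55 0 -.18 .55 0 0 0;-.55 0 -.22 .7 0 0 0;-.55 0 -.26 .85 0 0 0;-.55 0 -.3 1 0 0 0;-.55 0 -.32 1 0 0 0;-.55 0 -.32 1 0 0 0;-.55 0 -.32 1 0 0 0' && python3 -m inch '-.55 0 -.05 .1 0 0 0;-.55 0 -.1 .25 0 0 0;-.55 .02 -.15 .4 0 0 0;-.55 .04 -.2 .55 0 0 0;-.55 .04 -.2 .66 0 0 0;-.55 .04 -.2 .66 0 0 0;-.55 .04 -.2 .66 0 0 0;-.55 .04 -.2 .66 0 0 0;-.55 .04 -.2 .66 0 0 0;-.55 .04 -.2 .66 0 0 0'
python3 - <<'E'
from h import *
plan(.5775,.3045,.33,np.pi/2+.305)
m=cams.camera_model('wrist');im=cams.get_image('wrist');cv2.imwrite('pics/w10.png',im[:,:,::-1]);np.save('w10m.npy',m)
cv2.imwrite('pics/w10c.png',cv2.resize(im[140:260,170:330,::-1],None,fx=4,fy=4,interpolation=cv2.INTER_CUBIC))
E
```

```text
clock: 23.8
tcp_pos: [0.5791, 0.2009, 0.3366]
tcp_rot: [-2.284, 1.567, -0.409]
wrist_force: [0.5, 0.1, -0.9]
grip_width: 0.0661
clock: 24.8
tcp_pos: [0.5783, 0.3038, 0.3306]
tcp_rot: [-2.255, 1.567, -0.381]
wrist_force: [-0.1, -0.8, 0.1]
grip_width: 0.0665
clock 24.8 tcp [0.5783 0.3038 0.3306] jaw 1.874 w 0.0665 shift [0.004 0.004 0.006] turn [-0.003 -0.003  0.004]
```

View pics/w10.png

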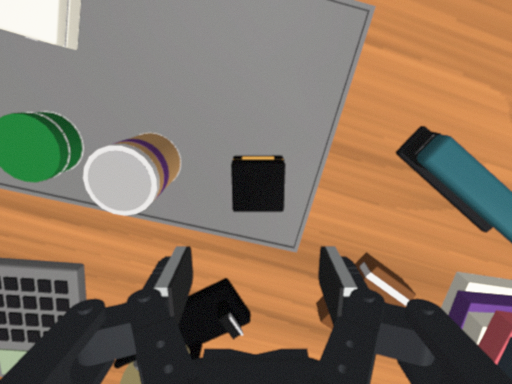

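View pics/w10c.png

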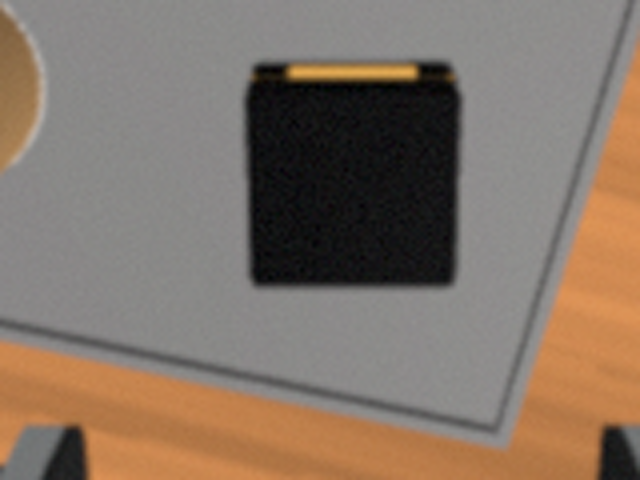

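Run:
```python
from h import *
m=np.load('w10m.npy',allow_pickle=True).item()
C=np.array([at('wrist',170+u/4,140+v/4,.035,m)[:2] for u,v in((247,87),(460,87),(456,286),(252,286))]);print(C.round(4).tolist(),C.mean(0).round(4))
print('tube',at('wrist',121,178.5,.083,m))
plan(*C.mean(0),.184,1.874)
```

```text
[[0.5624, 0.274], [0.548, 0.3203], [0.5943, 0.3354], [0.6089, 0.2885]] [0.5784 0.3046]
tube [0.58876845 0.19792827 0.083     ]
clock 24.85 tcp [0.5783 0.3039 0.3306] jaw 1.874 w 0.0662 shift [0.978 0.001 0.006] turn [-0.    -0.003  0.004]
```

```bash
python3 -m inch '-.55 .1 0 .006 0 0 0;-.55 .25 0 .006 0 0 0;-.55 .4 0 .006 0 0 0;-.55 .55 0 .006 0 0 0;-.55 .7 0 .006 0 0 0;-.55 .82 0 .006 0 0 0;-.55 .9 0 .006 0 0 0;-.55 .96 0 .006 0 0 0;-.55 .98 0 .006 0 0 0;-.55 .98 0 .006 0 0 0'
python3 - <<'E'
from h import *
plan(.5784,.3046,.184,1.874);print(observe()['wrist_force'])
im=cams.get_image('wrist');cv2.imwrite('pics/w11.png',im[:,:,::-1])
E
```

```text
clock: 25.85
tcp_pos: [0.5786, 0.3045, 0.1837]
tcp_rot: [-2.23, 1.567, -0.357]
wrist_force: [0.5, -0.0, 0.4]
grip_width: 0.0662
clock 25.85 tcp [0.5786 0.3045 0.1837] jaw 1.874 w 0.0662 shift [-0.002  0.001  0.001] turn [-0.    -0.003  0.004]
[ 0.50186309 -0.00214521  0.39126399]
```

View pics/w11.png

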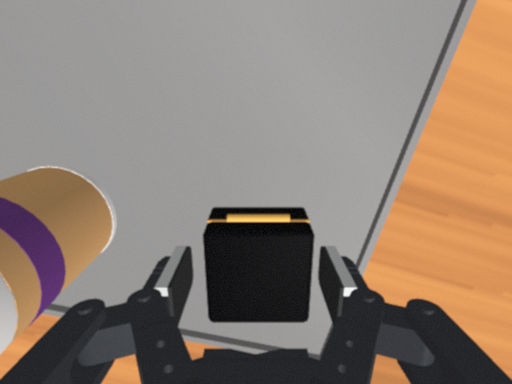

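```bash
python3 -m inch '1 0 0 0 0 0 0;1 0 0 0 0 0 0;1 0 0 0 0 0 0;1 0 0 0 0 0 0;1 0 0 0 0 0 0;1 -.1 0 0 0 0 0;1 -.3 0 0 0 0 0;1 -.6 0 0 0 0 0;1 -.9 0 0 0 0 0;1 -1 0 0 0 0 0' 40
python3 - <<'E'
from h import *
print(wld((.0322,-.0842)));plan(*wld((.0322,-.0842)),.34,1.6426)
E
```

```text
clock: 26.9
tcp_pos: [0.5787, 0.3051, 0.3397]
tcp_rot: [-1.67, 1.561, 0.204]
wrist_force: [0.8, 0.3, -1.6]
grip_width: 0.0492
[ 0.5876574  -0.27597308]
clock 26.9 tcp [0.5787 0.3051 0.3397] jaw 1.874 w 0.0492 shift [-0.009  1.098 -3.715] turn [0.294 0.    0.013]
```

```bash
python3 -m inch '1 0 .03 -.1 .03 0 0;1 0 .06 -.25 .06 0 0;1 0 .1 -.4 .1 0 0;1 0 .15 -.55 .15 0 0;1 0 .2 -.7 .2 0 0;1 0 .24 -.85 .25 0 0;1 0 .28 -1 .294 0 0;1 0 .28 -1 .294 0 0;1 0 .28 -1 .294 0 0;1 0 .28 -1 .294 0 0'
python3 - <<'E'
from h import *
plan(*wld((.0322,-.0842)),.34,1.6426)
E
```

```text
clock: 27.9
tcp_pos: [0.5832, 0.1495, 0.3391]
tcp_rot: [-1.434, 1.561, 0.209]
wrist_force: [0.5, 0.1, -1.5]
grip_width: 0.0491
clock 27.9 tcp [0.5832 0.1495 0.3391] jaw 1.643 w 0.0491 shift [-0.012  0.175 -2.831] turn [0.001 0.002 0.012]
```

```bash
python3 -m inch '1 0 .01 -.1 0 0 0;1 0 .02 -.25 0 0 0;1 0 .03 -.4 0 0 0;1 0 .04 -.55 0 0 0;1 0 .05 -.7 0 0 0;1 0 .06 -.85 0 0 0;1 0 .06 -.96 0 0 0;1 0 .06 -.96 0 0 0;1 0 .06 -.96 0 0 0;1 0 .06 -.96 0 0 0' && python3 -m inch '1 0 .01 -.1 0 0 0;1 0 .02 -.25 0 0 0;1 0 .03 -.4 0 0 0;1 0 .04 -.55 0 0 0;1 0 .05 -.7 0 0 0;1 0 .06 -.85 0 0 0;1 0 .06 -.96 0 0 0;1 0 .06 -.96 0 0 0;1 0 .06 -.96 0 0 0;1 0 .06 -.96 0 0 0' && python3 -m inch '1 0 .01 -.1 0 0 0;1 0 .02 -.25 0 0 0;1 0 .03 -.4 0 0 0;1 0 .04 -.55 0 0 0;1 0 .05 -.7 0 0 0;1 0 .055 -.8 0 0 0;1 0 .055 -.88 0 0 0;1 0 .055 -.91 0 0 0;1 0 .055 -.91 0 0 0;1 0 .055 -.91 0 0 0'
python3 - <<'E'
from h import *
plan(*wld((.0322,-.0842)),.228,1.6426)
m=cams.camera_model('wrist');im=cams.get_image('wrist');cv2.imwrite('pics/w12.png',im[:,:,::-1]);np.save('w12m.npy',m)
E
```

```text
clock: 28.9
tcp_pos: [0.5846, 0.0059, 0.3387]
tcp_rot: [-1.407, 1.561, 0.237]
wrist_force: [0.5, -0.0, -0.8]
grip_width: 0.0492
clock: 29.9
tcp_pos: [0.5862, -0.1377, 0.3384]
tcp_rot: [-1.384, 1.561, 0.261]
wrist_force: [0.4, 0.2, -2.1]
grip_width: 0.0489
clock: 30.9
tcp_pos: [0.5881, -0.2739, 0.3381]
tcp_rot: [-1.367, 1.561, 0.278]
wrist_force: [-0.3, 0.3, -1.0]
grip_width: 0.049
clock 30.9 tcp [ 0.5881 -0.2739  0.3381] jaw 1.645 w 0.049 shift [ 0.734  0.011 -0.015] turn [0.003 0.002 0.012]
```

View pics/w12.png

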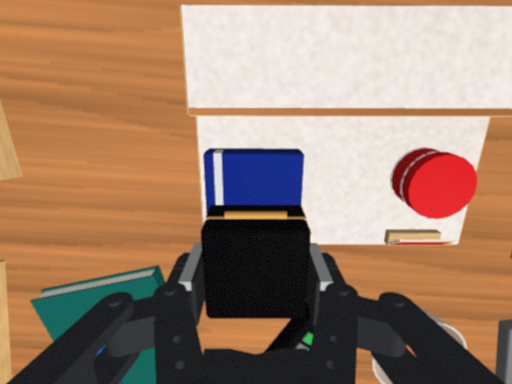

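Run:
```python
from h import *
m=np.load('w12m.npy',allow_pickle=True).item()
for p in((205,156,.047),(302.5,156,.047),(207,207,.047),(303,207,.047)):print(loc(at('wrist',*p,m)).round(4))
print(loc(at('wrist',199,118,.015,m)),loc(at('wrist',490,118,.015,m)))
```

```text
[ 0.0049 -0.1277]
[ 0.0047 -0.0412]
[ 0.0534 -0.1284]
[ 0.0533 -0.038 ]
[-0.02529521 -0.13685997] [-0.02591049  0.14174351]
```

```bash
python3 -m inch '1 .1 .011 -.015 0 0 .012;1 .25 .011 -.015 0 0 .012;1 .4 .011 -.015 0 0 .012;1 .52 .011 -.015 0 0 .012;1 .6 .011 -.015 0 0 .012;1 .66 .011 -.015 0 0 .012;1 .7 .011 -.015 0 0 .012;1 .72 .011 -.015 0 0 .012;1 .725 .011 -.015 0 0 .012;1 .725 .011 -.015 0 0 .012'
python3 - <<'E'
from h import *
plan(*wld((.0322,-.084)),.2277,1.6426);print(observe()['wrist_force'])
E
```

```text
clock: 31.95
tcp_pos: [0.5878, -0.2759, 0.2298]
tcp_rot: [-0.341, 1.569, 1.304]
wrist_force: [0.4, 0.0, -1.7]
grip_width: 0.049
clock 31.95 tcp [ 0.5878 -0.2759  0.2298] jaw 1.645 w 0.049 shift [0.014 0.001 0.001] turn [0.004 0.002 0.001]
[ 0.40048852  0.01450918 -1.7250167 ]
```

```bash
python3 -m inch '1 .007 0 0 0 0 0;1 .014 0 0 0 0 0;1 .014 0 0 0 0 0;-.5 .014 0 0 0 0 0;-.5 .014 0 0 0 0 0;-.5 .014 0 0 0 0 0;-.5 .014 0 0 0 0 0;-.5 -.1 0 0 0 0 0;-.5 -.3 0 0 0 0 0;-.5 -.6 0 0 0 0 0'
python3 -m inch '-1 -.1 0 0 0 0 0;-1 -.1 0 0 0 0 0;-1 -.1 .1 .15 0 0 0;-1 -.1 .1 .3 0 0 0;-1 -.1 .1 .45 0 0 0;-1 -.1 .1 .6 0 0 0;-1 -.1 .1 .75 0 0 0;-1 -.1 .1 .8 0 0 0;-1 -.1 .1 .8 0 0 0;-1 -.1 .1 .8 0 0 0'
python3 - <<'E'
from h import *
plan(.590,.1995,.37,1.643)
m=cams.camera_model('wrist');im=cams.get_image('wrist');cv2.imwrite('pics/w13.png',im[:,:,::-1]);np.save('w13m.npy',m)
E
```

```text
clock: 32.95
tcp_pos: [0.5871, -0.2758, 0.3188]
tcp_rot: [0.707, 1.566, 2.352]
wrist_force: [0.6, -0.9, 0.0]
grip_width: 0.0642
clock: 33.95
tcp_pos: [0.5633, -0.1578, 0.3338]
tcp_rot: [0.789, 1.566, 2.434]
wrist_force: [0.7, -0.3, 0.2]
grip_width: 0.085
clock 33.95 tcp [ 0.5633 -0.1578  0.3338] jaw 1.645 w 0.085 shift [-0.235 -0.354  2.363] turn [ 0.003  0.004 -0.005]
```

View pics/w13.png

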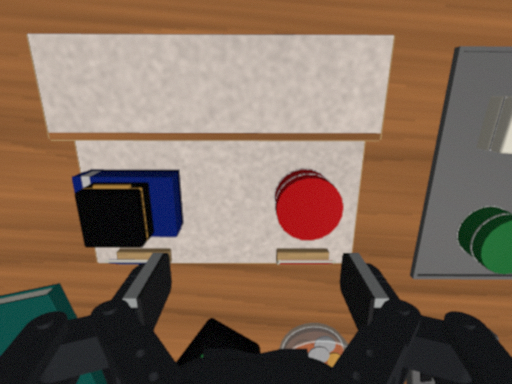

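```bash
python3 -m inch '-.75 0 -.02 .1 0 0 0;-.75 0 -.04 .25 0 0 0;-.75 0 -.06 .4 0 0 0;-.75 -.05 -.08 .55 0 0 0;-.75 -.05 -.1 .7 0 0 0;-.75 -.05 -.12 .85 0 0 0;-.75 -.05 -.12 1 0 0 0;-.75 -.05 -.12 1 0 0 0;-.75 -.05 -.12 1 0 0 0;-.75 -.05 -.12 1 0 0 0' && python3 -m inch '-.75 0 -.02 .1 0 0 0;-.75 0 -.04 .25 0 0 0;-.75 0 -.06 .4 0 0 0;-.75 0 -.08 .55 0 0 0;-.75 0 -.1 .7 0 0 0;-.75 0 -.12 .85 0 0 0;-.75 0 -.12 1 0 0 0;-.75 0 -.12 1 0 0 0;-.75 0 -.12 1 0 0 0;-.75 0 -.12 1 0 0 0'
python3 - <<'E'
from h import *
plan(.590,.1995,.34,1.643)
E
```

```text
clock: 35.0
tcp_pos: [0.5703, -0.0076, 0.3417]
tcp_rot: [0.792, 1.566, 2.436]
wrist_force: [-0.6, -0.1, -0.7]
grip_width: 0.0749
clock: 36.0
tcp_pos: [0.5773, 0.1427, 0.3421]
tcp_rot: [0.844, 1.566, 2.487]
wrist_force: [0.0, -0.5, 0.2]
grip_width: 0.0748
clock 36.0 tcp [0.5773 0.1427 0.3421] jaw 1.643 w 0.0748 shift [ 0.015 -0.112  0.371] turn [ 0.001  0.004 -0.005]
```

```bash
python3 -m inch '-.75 0 -.05 .1 0 0 0;-.75 0 -.1 .2 0 0 0;-.75 0 -.112 .3 0 0 0;-.75 0 -.112 .37 0 0 0;-.75 0 -.112 .37 0 0 0;-.75 0 -.112 .37 0 0 0;-.75 0 -.112 .37 0 0 0;-.75 0 -.112 .37 0 0 0;-.75 0 -.112 .37 0 0 0;-.75 0 -.112 .37 0 0 0'
python3 - <<'E'
from h import *
plan(.590,.1995,.218,1.643)
m=cams.camera_model('wrist');im=cams.get_image('wrist');cv2.imwrite('pics/w14.png',im[:,:,::-1]);np.save('w14m.npy',m)
E
```

```text
clock: 37.0
tcp_pos: [0.5901, 0.199, 0.3423]
tcp_rot: [0.832, 1.566, 2.475]
wrist_force: [0.2, 0.2, 0.5]
grip_width: 0.0748
clock 37.0 tcp [0.5901 0.199  0.3423] jaw 1.643 w 0.0748 shift [ 0.829 -0.003  0.   ] turn [ 0.     0.004 -0.004]
```

View pics/w14.png

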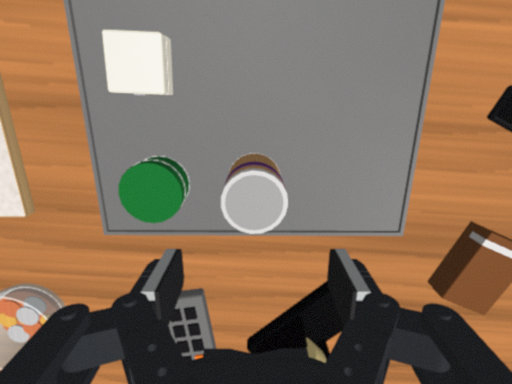

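```bash
python3 - <<'E'
from h import *
m=np.load('w14m.npy',allow_pickle=True).item()
for u in(221,254.5,288):print(at('wrist',u,198,.083,m))
E
python3 -m inch '-.75 .1 0 0 0 0 0;-.75 .25 0 0 0 0 0;-.75 .4 0 0 0 0 0;-.75 .55 0 0 0 0 0;-.75 .65 0 0 0 0 0;-.75 .74 0 0 0 0 0;-.75 .8 0 0 0 0 0;-.75 .83 0 0 0 0 0;-.75 .83 0 0 0 0 0;-.75 .83 0 0 0 0 0'
python3 - <<'E'
from h import *
m=cams.camera_model('wrist');im=cams.get_image('wrist');cv2.imwrite('pics/w15.png',im[:,:,::-1])
E
```

```text
[0.58895137 0.17020801 0.083     ]
[0.58701139 0.19751888 0.083     ]
[0.58506971 0.22485379 0.083     ]
clock: 38.05
tcp_pos: [0.5898, 0.1995, 0.2184]
tcp_rot: [0.685, 1.566, 2.328]
wrist_force: [0.2, -0.3, 1.0]
grip_width: 0.0748
```

View pics/w15.png

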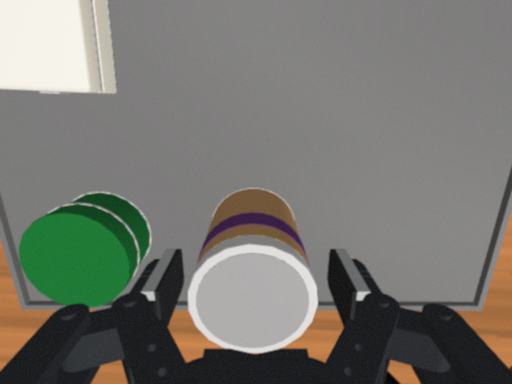

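```bash
python3 -m inch '-.75 0 .016 -.013 0 0 0;-.75 0 .016 -.013 0 0 0;1 0 .016 -.013 0 0 0;1 0 .016 -.013 0 0 0;1 0 .016 -.013 0 0 0;1 0 .016 -.013 0 0 0;1 0 .016 -.013 0 0 0;1 -.2 .016 -.013 0 0 0;1 -.5 .016 -.013 0 0 0;1 -.8 .016 -.013 0 0 0' 40
python3 - <<'E'
from h import *
plan(*wld((-.07,0)),.35,1.6426)
im=cams.get_image('wrist');cv2.imwrite('pics/w16.png',im[:,:,::-1])
E
```

```text
clock: 39.1
tcp_pos: [0.5875, 0.1969, 0.3394]
tcp_rot: [0.926, 1.566, 2.57]
wrist_force: [2.0, 0.2, -1.6]
grip_width: 0.0549
clock 39.1 tcp [0.5875 0.1969 0.3394] jaw 1.643 w 0.0549 shift [-0.075  0.908 -2.582] turn [ 0.001  0.004 -0.005]
```

View pics/w16.png

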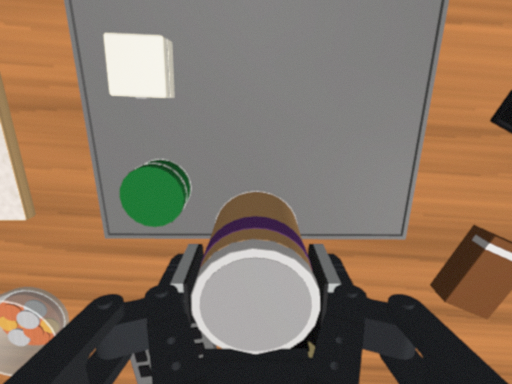

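```bash
python3 -m inch '1 -.04 .03 -.1 0 0 0;1 -.075 .08 -.25 0 0 0;1 -.075 .13 -.4 0 0 0;1 -.075 .18 -.55 0 0 0;1 -.075 .23 -.7 0 0 0;1 -.075 .28 -.85 0 0 0;1 -.075 .35 -1 0 0 0;1 -.075 .35 -1 0 0 0;1 -.075 .35 -1 0 0 0;1 -.075 .35 -1 0 0 0' && python3 -m inch '1 0 .03 -.1 0 0 0;1 0 .08 -.25 0 0 0;1 0 .13 -.4 0 0 0;1 0 .18 -.55 0 0 0;1 0 .23 -.7 0 0 0;1 0 .28 -.85 0 0 0;1 0 .35 -1 0 0 0;1 0 .35 -1 0 0 0;1 0 .35 -1 0 0 0;1 0 .35 -1 0 0 0'
python3 - <<'E'
from h import *
plan(*wld((-.07,0)),.35,1.6426)
E
```

```text
clock: 40.15
tcp_pos: [0.547, 0.044, 0.3575]
tcp_rot: [-0.731, 1.563, 0.913]
wrist_force: [0.2, 0.5, -2.4]
grip_width: 0.0548
clock: 41.15
tcp_pos: [0.5057, -0.1091, 0.3564]
tcp_rot: [-0.711, 1.563, 0.933]
wrist_force: [0.5, 0.8, -1.7]
grip_width: 0.0553
clock 41.15 tcp [ 0.5057 -0.1091  0.3564] jaw 1.644 w 0.0553 shift [ 0.038  0.217 -0.588] turn [0.002 0.007 0.006]
```

```bash
python3 -m inch '1 0 .05 -.1 0 .007 .006;1 0 .1 -.22 0 .007 .006;1 0 .15 -.35 0 .007 .006;1 0 .2 -.46 0 .007 .006;1 0 .217 -.55 0 .007 .006;1 0 .217 -.588 0 .007 .006;1 0 .217 -.588 0 .007 .006;1 0 .217 -.588 0 .007 .006;1 .1 .217 -.588 0 .007 .006;1 .2 .217 -.588 0 .007 .006'
python3 - <<'E'
from h import *
plan(*wld((-.07,0)),.266,1.6426)
m=cams.camera_model('wrist');im=cams.get_image('wrist');cv2.imwrite('pics/w17.png',im[:,:,::-1])
E
```

```text
clock: 42.15
tcp_pos: [0.4802, -0.1985, 0.3256]
tcp_rot: [-1.573, 1.57, 0.072]
wrist_force: [0.1, 0.8, -2.8]
grip_width: 0.055
clock 42.15 tcp [ 0.4802 -0.1985  0.3256] jaw 1.645 w 0.055 shift [ 0.397  0.004 -0.005] turn [ 0.003 -0.     0.001]
```

View pics/w17.png

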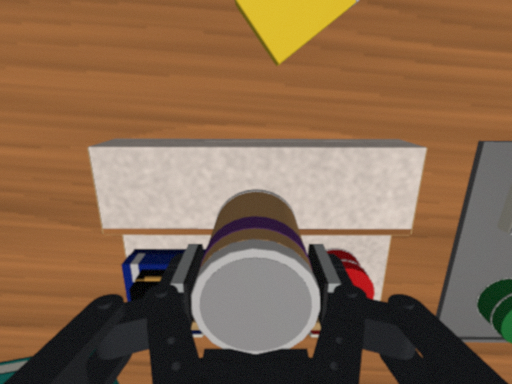

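```bash
python3 -m inch '1 .06 .004 -.005 0 0 0;1 .12 .004 -.005 0 0 0;1 .2 .004 -.005 0 0 0;1 .26 .004 -.005 0 0 0;1 .31 .004 -.005 0 0 0;1 .35 .004 -.005 0 0 0;1 .375 .004 -.005 0 0 0;1 .385 .004 -.005 0 0 0;1 .39 .004 -.005 0 0 0;1 .39 .004 -.005 0 0 0'
python3 - <<'E'
from h import *
plan(*wld((-.07,0)),.2652,1.6426);print(observe()['wrist_force'])
E
```

```text
clock: 43.2
tcp_pos: [0.4789, -0.1989, 0.2658]
tcp_rot: [0.494, 1.569, 2.139]
wrist_force: [-8.7, 5.2, 19.5]
grip_width: 0.0552
clock 43.2 tcp [ 0.4789 -0.1989  0.2658] jaw 1.645 w 0.0552 shift [ 0.004 -0.005 -0.003] turn [ 0.003  0.002 -0.001]
[-8.71757737  5.22244169 19.5443317 ]
```

Contact; release slowly and retreat.

```bash
python3 -m inch '1 -.004 0 0 0 0 0;1 -.004 0 0 0 0 0;-.8 -.004 0 0 0 0 0;-.8 -.004 0 0 0 0 0;-.8 -.004 0 0 0 0 0;-.8 -.004 0 0 0 0 0;-.8 -.004 0 0 0 0 0;-.8 -.15 0 0 0 0 0;-.8 -.35 0 0 0 0 0;-.8 -.6 0 0 0 0 0' && python3 -m inch '-.8 -.1 0 0 0 0 0;-.8 -.2 0 0 0 0 0;-.8 -.3 .2 0 0 0 0;-.8 -.3 .4 0 0 0 0;-.8 -.3 .6 0 0 0 0;-.8 -.3 .7 0 0 0 0;-.8 -.3 .7 0 0 0 0;-.8 -.3 .7 0 0 0 0;-.8 -.3 .7 0 0 0 0;-.8 -.3 .7 0 0 0 0'
python3 - <<'E'
from h import *
for n in('top','scene'):
    im=cams.get_image(n);cv2.imwrite(f'pics/{n}1.png',im[:,:,::-1])
    if n=='top':cv2.imwrite('pics/top1c.png',cv2.resize(im[130:235,145:425,::-1],None,fx=2.85,fy=2.85,interpolation=cv2.INTER_CUBIC))
E
```

```text
clock: 44.2
tcp_pos: [0.4786, -0.1988, 0.356]
tcp_rot: [0.876, 1.568, 2.521]
wrist_force: [1.3, -0.6, 1.3]
grip_width: 0.0768
clock: 45.2
tcp_pos: [0.3748, -0.2067, 0.4011]
tcp_rot: [0.866, 1.567, 2.512]
wrist_force: [-0.1, -0.8, -0.4]
grip_width: 0.0767
```

View pics/top1c.png

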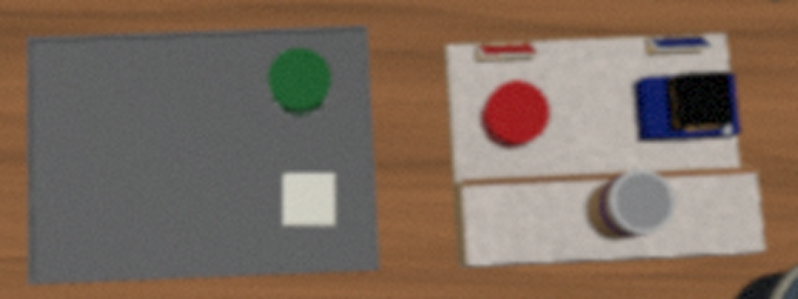

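View pics/scene1.png

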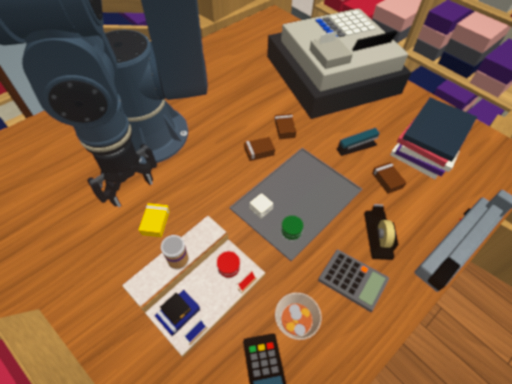

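Run:
```python
from h import *
f=lambda u,v,z:loc(at('top',145+u/2.85,130+v/2.85,z)).round(4)
print('case',f(704,101,.079),'box',f(688.5,107,.047),'tube',f(640,203,.13),'tin',f(517,113,.055))
a=cv2.imread('pics/top0.png');b=cv2.imread('pics/top1.png');d=cv2.absdiff(a,b).max(2);print('green/white diff',d[145:215,235:275].max())
m=cams.camera_model('wrist');im=cams.get_image('wrist');cv2.imwrite('pics/w18.png',im[:,:,::-1]);np.save('w18m.npy',m)
cv2.imwrite('pics/sc1.png',cv2.resize(cv2.imread('pics/scene1.png')[205:355,110:270],None,fx=4,fy=4,interpolation=cv2.INTER_CUBIC))
```

```text
case [ 0.028  -0.0827] box [ 0.0291 -0.0808] tube [-0.0687  0.0031] tin [0.0288 0.086 ]
green/white diff 13
```

View pics/w18.png

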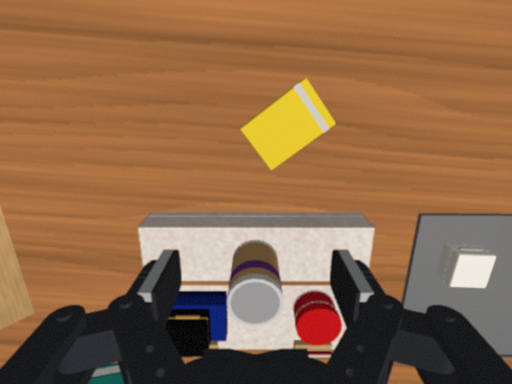

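View pics/sc1.png

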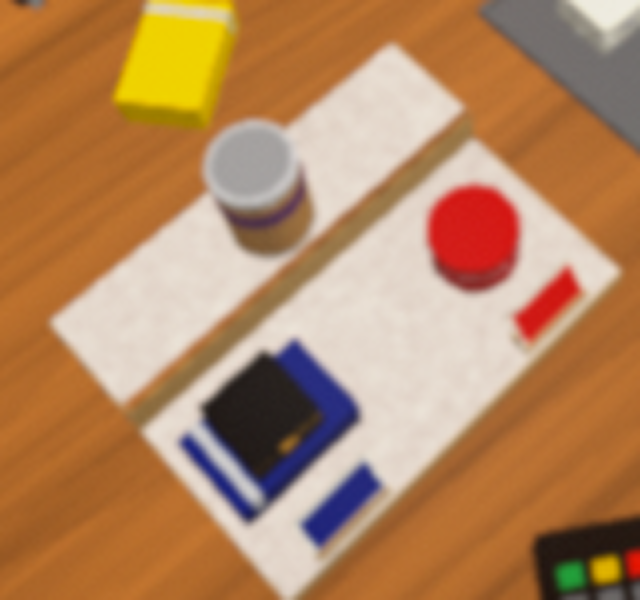

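All of it is within a few mm of target and at rest, so I'm handing in.

Run:
```python
from rig import env,observe
print(observe()['clock']);env.close_job()
```

```text
45.35
the job is handed in; nothing more can be done
```

The display is dressed as asked and the job is handed in at 45 s on the robot clock, out of the 115 s allowed. The rig gives no verdict, so the checks below are my own measurements.

I placed the blue box first, then the red tin, then the black case on the box, and the card tube last. The gripper is open and well clear of everything.

Last positions from the top camera, in the display's frame, depth (x) then sideways (y), in mm:

| Thing | Measured | Target |
|---|---|---|
| Blue box | (29, -81) | (31, -85) |
| Red tin | (29, 86) | (31, 85) |
| Card tube | (-69, 3) | (-70, 0) |
| Black case | (28, -83) | centre of the box, about 2 mm off |

- **Orientation:** the wrist-camera check after placing showed the box running along the shelf to within about 0.01 rad. The case looks square with it. All four look upright and at rest in the last pictures.
- **Green tin and white case:** unchanged between the first and last top pictures, apart from image noise.
- **Disagreements:** the cameras differed by up to about 4 mm, for example the box at (32, -84) by wrist camera against (29, -81) by top camera. One early wrist reading of the box, taken while the arm was still moving, was off by about 6 mm, and I discounted it. Nothing failed.

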